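# Stop the rocking sample stand

## Task

The blue four-footed sample stand in the red tray rocks because two of its feet are perched on the white rib. Turn it about an eighth of a turn where it stands, so that it straddles the rib squarely with all four feet flat on the tray floor, and let go. Leave the grey stand next to it as it is.

Things in the scene. Friction and masses are not known exactly. Their poses are not given: they have to be found in the camera images.
- blue_grip (a point): Centre of the blue stand's handle, a bar 60 mm long (this x), 16 thick (y), 28 tall (z), 117 mm above the undersides of the feet along the stand's own up (z). Loose, about 350 g, 131 mm tall. Round 14 mm feet at x, y = +-49.5 mm; square shelves, sides 112 mm, up to 66 mm; two fixed yellow-capped vials to 84 mm. It starts leaning 7 degrees, two diagonal feet on the rib, handle about 45 degrees to the rib.
- grey_grip (a point): Centre of the grey stand's handle: shape and sizes as the blue stand, but white vial caps. It stands steady astride the rib, about 195 mm from the blue one along the rib, on either side of it. Not to be disturbed.
- tray_mid (a point): Middle of the inner floor of the red tray (fixed; 250 mm along this point's x, 430 mm along y, walls 5 mm thick, rim 35 mm above the bench; floor top, where this point lies, 5 mm above the bench). A white rib, 28 mm wide and 8 mm high, runs through this point the whole length of the tray along y.
Things that resemble listed ones, but are neither listed nor needed, are in the scene too. Of the things like the part that bears blue_grip, leave any that is pink or turquoise; of the rest the smaller one is meant.

How it is judged:
At the end, for the whole second after the job is handed in: The blue stand is upright (within 2.5 degrees) with its feet on the tray floor, its sides square with the rib within 20 degrees (handle along or across the rib), its middle within 25 mm of the rib's centre line, and its handle within 50 mm of where it was at the start (angle between blue_grip's own z axis and vertical below 0.045 rad and z of blue_grip in the frame of tray_mid between 0.112 and 0.121 m and x of blue_grip in the frame of tray_mid between -0.025 and 0.025 m and distance of blue_grip from where it was at the start of the episode below 0.05 m and (angle between the x axis of blue_grip and the y axis of tray_mid, either way round below 0.35 rad or angle between the x axis of blue_grip and the y axis of tray_mid, either way round above 1.22 rad)); the robot touches nothing.
It fails at once if the grey stand is shifted by more than 20 mm or tipped (distance of grey_grip from where it was at the start of the episode above 0.02 m or angle between grey_grip's own z axis and vertical above 0.2 rad).
It also fails if it takes over 35 s, if anything falls off the work surface, if the arm or the gripper's body presses on something with over 40 N, if the wrist force passes 120 N, or if a joint passes its speed limit or range.

## Robot

A 7-joint arm with a two-finger parallel gripper is mounted at the origin on the work surface. World frame = base frame: x ahead of the robot, y to its left, z up, the work surface at z = 0. Lengths are in m, angles in rad, forces in N, time in s.
With the tool pointing down it reaches from about 0.4 to 0.85 m from the base axis. Payload 4.5 kg.
Tool frame: the origin (TCP) lies on the centre line of the jaws, within the pads' length; the fingertips stand r.tip_extent ahead of it and the grasp point (between the pads) is the TCP (r.tip_extent is the distance from the TCP to the fingertips, in m); z points along the fingers, y is the line along which they close (so a half turn about z gives the same grasp; the last joint's range is limited). The gripper opens to 88 mm and grips with 3 to 60 N. Pads are 18 mm wide; open, the fingers measure 123 mm over their backs; the gripper's body (75 mm by 187 mm) begins 45 mm behind the grasp point.
Start: joints at [1.182, 0.689, -0.195, 1.565, 0.157, 0.902, -0.215], TCP at [0.256, -0.57, 0.258] pointing down, gripper open.
Joint ranges: [-3.01, 3.01], [-0.46, 2.08], [-1.47, 1.51], [0.13, 2.56], [-1, 4.14], [0.04, 2.09], [-2.66, 2.66]. Speed limits (rad/s): [2.57, 2.57, 3.14, 3.14, 3.14, 3.14, 3.14].

## Interface

Orientations are given as a unit quaternion [x, y, z, w].
In Python, from plant import sensors, vision, finish_job, r gives the robot as it stands. The module is installed in compiled form; this text tells all that it offers.
- The arm moves only by the tool step_arm, never from a script. Its argument "steps" is a list of rows, each a list of 2 entries, a list of its own where there are three numbers: the shift along the tool's x, y, z in cm, then the turn, a rotation vector about the tool's x, y, z in degrees. A call has 1 to 12 rows; each row shifts and turns the commanded pose from where the row before left it, along the tool's axes as they then stand; what a row does not reach is not made up. A row lasts 1/8 s, in which the tool goes at most 62.5 mm and 10.7 degrees, less where a joint would pass 70% of its speed; a pose out of reach is approached as far as the arm can. A call with a gripper value outside its range is refused whole. "claw" is the opening, from -1 (shut) to 1 (fully open), set as the call begins (left out, the last holds). The fingers move at their own pace and stop on an object; "grip_force" is the grip in N (left out, the last holds). Time passes only in rows, so rows that do not move let the fingers close. It gives the time, the measured TCP pose, the force, the opening and the grip force at its end, in the units of the state.
- sensors.get_state(): the state, without advancing time (a new reading comes with each control period).
- vision.snapshot(name): name is "scene" or "top"; returns a dict with "img" (384x512x3 uint8, red, green, blue), "fx", "fy", "cx", "cy" (pixels), "position" and "rotation" of the camera in the world. Camera axes: x right, y down, z forward; pixel columns grow to the right and rows downward; lengths in m; the calibration is good to about 2 mm. A picture is of the moment at which its call begins. There is no depth.
- finish_job(): hands the job in; it is judged then, once.
The state is a dict: "clock": time; "q": joint angles; "qd": joint speeds; "joint_torque": joint torques, N m; "tool_pos": TCP position; "eef_rot": TCP orientation; "contact_force": force on the tool from outside, world axes, zero at the start; "moment": the same for the moment, N m; "opening": opening from 0.0 (shut) to 1.0 (fully open); "finger_force": force on a finger pad.
Only numpy, scipy, OpenCV 4.12 (cv2) and the standard library are available. Lean on these libraries where they do the work, as an engineer would, in place of code of your own. Each camera call takes 0.05 s, during which the arm holds its last target. There are 200 camera calls.

## Working session

There is one attempt and no reset: what is moved stays moved. The work goes in short steps, Python scripts to look and compute and a tool call to move; the robot and the scene stay as the last step left them, time stands still between calls to the robot, and variables do not carry over. Pictures are saved under pics/ and viewed, at most 10 in all, crops included, and the job is handed in when it is done.

Besides the shell and the picture viewer there is one more tool, called after "Request:" as name([rows], argument=value, ...), one row to a line, values as JSON. step_arm: Moves the arm, as the interface text tells. Its arguments: {"type":"object","properties":{"steps":{"type":"array"},"claw":{"type":"number"},"grip_force":{"type":"number"}},"required":["steps"]}

```bash
mkdir -p pics
python3 - <<'E'
from plant import sensors, vision, r
import cv2
for n in("scene","top"):
    s=vision.snapshot(n); cv2.imwrite(f"pics/{n}0.png",s["img"][:,:,::-1])
    print(n,s["fx"],s["fy"],s["cx"],s["cy"],s["position"],s["rotation"])
st=sensors.get_state(); print(st["clock"],st["tool_pos"],st["eef_rot"],r.tip_extent,st["contact_force"])
E
```

```text
scene 431.57532300618686 431.57532300618686 260.48524151181516 186.81259818852675 [1.22090967 0.56689919 0.85007485] [ 0.39405938  0.83105747 -0.35011476 -0.17742699]
top 366.1529809523405 366.1529809523405 248.60350543379866 188.30390143092305 [0.51107182 0.10603653 0.88335679] [-0.6989744   0.71152621 -0.04913991  0.05244533]
0.1 [ 0.25619944 -0.56951463  0.25701034] [ 9.77738845e-01  2.09823972e-01 -2.17006982e-04 -7.77105469e-04] 0.019 [-0.13761876  0.12639234 -0.16330959]
```

View pics/scene0.png

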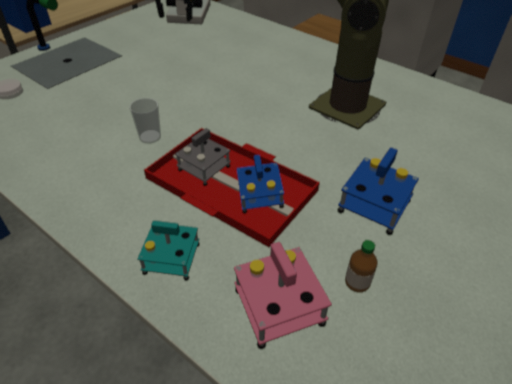

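View pics/top0.png

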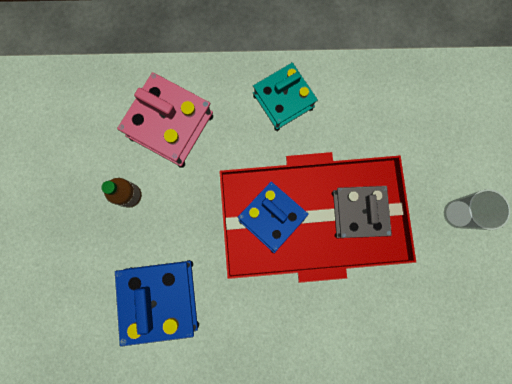

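Top view candidates: blue in the tray (273,215), larger blue on the bench (155,303), pink (165,118), turquoise (285,95) and grey (362,212). By the description, the smaller blue stand, the one in the tray, is meant. The next crop checks that choice.

```bash
cat > h.py <<'E'
import numpy as np, cv2
from scipy.spatial.transform import Rotation as R
from plant import sensors, vision, r
def ray(s,u,v):
    M=np.array(s["rotation"]); M=R.from_quat(M).as_matrix() if M.size==4 else M
    d=M@np.array([(u-s["cx"])/s["fx"],(v-s["cy"])/s["fy"],1]); return np.array(s["position"]),d
def onz(s,u,v,z):
    p,d=ray(s,u,v); return p+d*(z-p[2])/d[2]
def tri(a,ua,b,ub):
    p,d=ray(a,*ua); q,e=ray(b,*ub)
    t=np.linalg.lstsq(np.c_[d,-e],q-p,rcond=None)[0]
    x=p+d*t[0]; y=q+e*t[1]; return (x+y)/2, np.linalg.norm(x-y)
def snaps(): return vision.snapshot("top"),vision.snapshot("scene")
E
python3 - <<'E'
from h import *
t,s=snaps()
a=cv2.resize(t["img"][172:262,225:320],None,fx=5,fy=5,interpolation=cv2.INTER_CUBIC)[:450,:400]
b=cv2.resize(s["img"][145:220,225:305],None,fx=5,fy=5,interpolation=cv2.INTER_CUBIC)
b=np.pad(b,((0,75),(0,0),(0,0)))
cv2.imwrite("pics/crop.png",np.hstack([a,b])[:,:,::-1])
hsv=cv2.cvtColor(t["img"],cv2.COLOR_RGB2HSV)
red=((hsv[...,0]<6)|(hsv[...,0]>174))&(hsv[...,1]>180)
white=(hsv[...,1]<60)&(hsv[...,2]>170)
# rib at floor+8=13mm
ys,xs=np.nonzero(white&(np.indices(white.shape)[0]>195)&(np.indices(white.shape)[0]<235)&(np.indices(white.shape)[1]>222)&(np.indices(white.shape)[1]<405))
P=np.array([onz(t,x,y,.013)[:2] for x,y in zip(xs,ys)])
l=cv2.fitLine(P.astype(np.float32),cv2.DIST_HUBER,0,.01,.01).ravel(); print("rib",len(P),l,np.degrees(np.arctan2(l[1],l[0])))
for u,v in [(221,171),(400,157),(414,262),(229,277)]: print(onz(t,u,v,.035))
E
```

```text
rib 659 [ 0.08013393 -0.9967841   0.5652791  -0.00614082] -85.40373
[0.67634788 0.17331243 0.035     ]
[ 0.7021874  -0.25028675  0.035     ]
[ 0.4581685  -0.26333555  0.035     ]
[0.43200422 0.15680891 0.035     ]
```

View pics/crop.png

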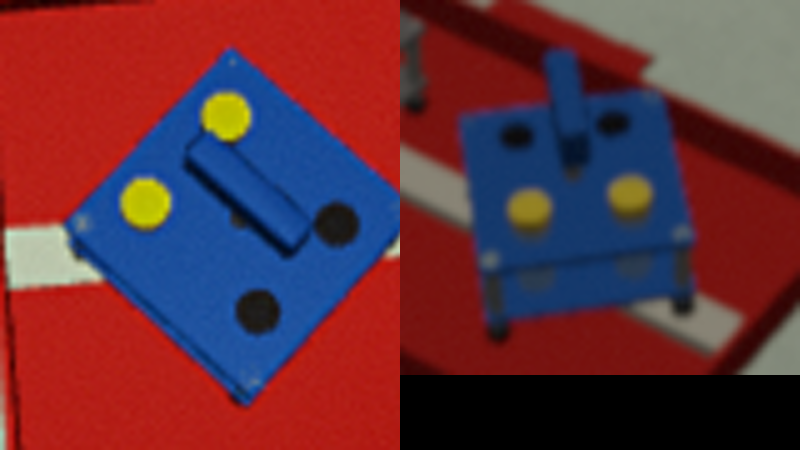

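The crop shows the tray's blue stand with its shelf corners at top-view pixels (271,182), (239,216), (274,251) and (306,211). The handle runs between about (264,201) and (286,220), and its two yellow caps are visible. This is the chosen stand. Next I triangulate caps, handle ends and tray corners.

```bash
cat > m.py <<'E'
from h import *
t,s=snaps()
def caps(im,roi):
    x0,y0,x1,y1=roi; hsv=cv2.cvtColor(im["img"],cv2.COLOR_RGB2HSV)[y0:y1,x0:x1]
    m=cv2.inRange(hsv,(22,150,110),(35,255,255))
    n,_,st,c=cv2.connectedComponentsWithStats(m)
    k=[i for i in range(1,n) if st[i,4]>15]; return [c[i]+[x0,y0] for i in k],[st[i,4] for i in k]
T,a=caps(t,(225,172,320,262)); S,b=caps(s,(225,145,305,220)); print(T,a,S,b)
T=sorted(T,key=lambda p:p[0]); S=sorted(S,key=lambda p:-p[0])
C=[tri(t,p,s,q) for p,q in zip(T,S)]
for c in C: print("cap",c[0].round(4),c[1].round(4))
E
python3 - <<'E'
from m import *
f=lambda x,y:(225+x/5-.4,172+y/5-.4)
g=lambda x,y:(225+(x-400)/5-.4,145+y/5-.4)
# handle top-face ends; top view (ul end, lr end); scene (far=?)
for n,p,q in [("shelf +x",(230,50),(490,265)),("shelf +y",(68,220),(690,240)),
 ("shelf -x",(247,397),(658,92)),("shelf -y",(405,197),(460,115)),
 ("hUL",(198,143),(574,145)),("hLR",(302,235),(560,50))]:
    x,e=tri(t,f(*p),s,g(*q)); print(n,x.round(4),e.round(4))
for n,p,q in [("tray",(221,171),(268,241)),("tray",(229,277),(318,185)),("tray",(400,157),(146,174)),("tray",(414,262),(203,132))]:
    x,e=tri(t,p,s,q); print(n,x.round(4),e.round(4))
E
```

```text
[array([269.95384615, 194.89230769]), array([253.81944444, 212.38888889])] [np.int32(65), np.int32(72)] [array([270.75757576, 183.57575758]), array([250.24242424, 186.42424242])] [np.int32(33), np.int32(33)]
cap [0.5727 0.0981 0.0962] 0.0007
cap [0.6107 0.062  0.0918] 0.0011
shelf +x [0.6417 0.0604 0.0749] 0.0026
shelf +y [0.5673 0.1325 0.0817] 0.0003
shelf -x [0.4906 0.0553 0.0874] 0.0035
shelf -y [ 0.5747 -0.015   0.0876] 0.0017
hUL [0.5943 0.077  0.1332] 0.0002
hLR [0.5551 0.0364 0.1477] 0.0006
tray [0.6781 0.1741 0.0258] 0.0001
tray [0.4309 0.1575 0.0242] 0.0002
tray [ 0.7037 -0.2538  0.0175] 0.0082
tray [ 0.4556 -0.268   0.0179] 0.006
```

Triangulated heights agree with the given sizes: handle top about 0.14, caps about 0.094, shelf about 0.083. The handle heading is about 46°, the rib heading is 94.6°, and the stand leans toward +x. I'll grasp along the leaning axis, at about (0.575, 0.0575, 0.128).

```bash
cat > go.py <<'E'
from h import *
def pose(up,head):
    z=-np.array(up)/np.linalg.norm(up); x=np.array([np.cos(head),np.sin(head),0]); x-=z*(x@z); x/=np.linalg.norm(x)
    return R.from_matrix(np.c_[x,np.cross(z,x),z])
def delta(p,o):
    st=sensors.get_state(); c=R.from_quat(st["eef_rot"])
    print("t",round(st["clock"],2),"now",np.round(st["tool_pos"],4),"q",np.round(st["q"],2),"F",np.round(st["contact_force"],1),"open",round(st["opening"],3))
    print("shift cm",np.round(c.inv().apply(p-st["tool_pos"])*100,2),"then rotvec deg",np.round(np.degrees((c.inv()*o).as_rotvec()),2),"shift cm in goal axes",np.round(o.inv().apply(p-st["tool_pos"])*100,2))
a=np.radians(7); n=np.array([.9968,.08]); UP=np.array([*(n*np.sin(a)),np.cos(a)])
G=np.array([.575,.0575,.128])
lean=pose(UP,np.radians(46));
E
python3 -c "
from go import *
delta(G+.065*UP,lean)"
```

```text
t 0.3 now [ 0.2564 -0.5698  0.2574] q [ 1.18  0.69 -0.19  1.57  0.16  0.9  -0.22] F [ 0.2  0.4 -0. ] open 1.0
shift cm [ 55.54 -43.86   6.52] then rotvec deg [  3.56  -6.07 -21.96] shift cm in goal axes [ 68.31 -19.54   1.87]
```

Request:
step_arm([
  [[3, -2.4, 0], [0, 0, 0]],
  [[3, -2.4, 0], [0, 0, 0]],
  [[3, -2.4, 0], [0, 0, 0]],
  [[3, -2.4, 0], [0, 0, 0]],
  [[3, -2.4, 0], [0, 0, 0]],
  [[3, -2.4, 0], [0, 0, 0]],
  [[3, -2.4, 0], [0, 0, 0]],
  [[3, -2.4, 0], [0, 0, 0]],
  [[3, -2.4, 0], [0, 0, 0]],
  [[3, -2.4, 0], [0, 0, 0]],
  [[3, -2.4, 0], [0, 0, 0]],
  [[3, -2.4, 0], [0, 0, 0]],
], claw=1)

```text
clock: 1.8
tool_pos: [0.4672, -0.1585, 0.2578]
eef_rot: [0.978, 0.21, 0.0, 0.0]
contact_force: [0.2, 1.1, -0.0]
opening: 1.0
finger_force: 0.0
```

Request:
step_arm([
  [[3, -2.4, 0], [0, 0, 0]],
  [[3, -2.4, 0], [0, 0, 0]],
  [[3, -2.4, 0], [0, 0, 0]],
  [[3, -2.4, 0], [0, 0, 0]],
  [[3, -2.4, 0], [0, 0, 0]],
  [[3, -2.4, 0], [0, 0, 0]],
  [[0, 0, 0], [1.2, -2, -7.3]],
  [[0, 0, 0], [1.2, -2, -7.3]],
  [[0, 0, 0], [1.2, -2, -7.3]],
  [[0, 0, 0], [0, 0, 0]],
  [[0, 0, 0], [0, 0, 0]],
])

```text
clock: 3.18
tool_pos: [0.5714, 0.0455, 0.2577]
eef_rot: [0.919, 0.39, -0.057, -0.019]
contact_force: [-0.2, -0.1, 0.5]
opening: 0.998
finger_force: 0.0
```

Run:
```python
from go import *
delta(G+.065*UP,lean)
from m import *
i=np.hstack([cv2.resize(x["img"][130:270,205:345],(400,400),interpolation=cv2.INTER_CUBIC) if k==0 else cv2.resize(x["img"][100:240,195:335],(400,400),interpolation=cv2.INTER_CUBIC) for k,x in enumerate((t,s))])
cv2.imwrite("pics/p1.png",i[:,:,::-1])
```

```text
t 3.17 now [0.5714 0.0455 0.2577] q [-0.02  0.67 -0.24  1.61  0.16  0.99 -1.08] F [-0.2 -0.1  0.5] open 0.998
shift cm [2.29 0.47 6.32] then rotvec deg [ 0.01 -0.07 -0.18] shift cm in goal axes [2.29 0.47 6.32]
[] [] [array([270.75757576, 183.57575758]), array([250.29411765, 186.5       ])] [np.int32(33), np.int32(34)]
```

View pics/p1.png

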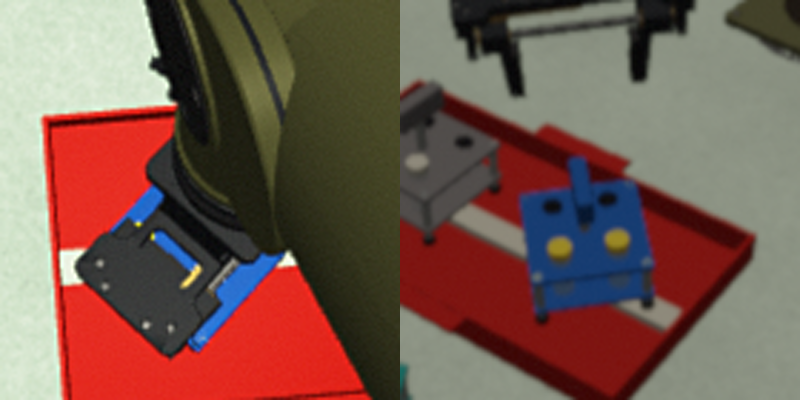

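The gripper hangs above the stand with its jaws across the handle. The stand hasn't moved (caps at the same scene pixels, 271,184 and 250,186). I'll descend and grip.

Request:
step_arm([
  [[1.15, 0.25, 0.8], [0, 0, 0]],
  [[1.15, 0.25, 2], [0, 0, 0]],
  [[0, 0, 2], [0, 0, 0]],
  [[0, 0, 2], [0, 0, 0]],
  [[0, 0, 2], [0, 0, 0]],
  [[0, 0, 2], [0, 0, 0]],
  [[0, 0, 1], [0, 0, 0]],
  [[0, 0, 1], [0, 0, 0]],
  [[0, 0, 0], [0, 0, 0]],
  [[0, 0, 0], [0, 0, 0]],
])

```text
clock: 4.53
tool_pos: [0.5761, 0.0576, 0.1286]
eef_rot: [0.918, 0.391, -0.057, -0.019]
contact_force: [0.4, 0.4, 0.0]
opening: 0.999
finger_force: 0.0
```

Request:
step_arm([
  [[0, 0, 0], [0, 0, 0]],
  [[0, 0, 0], [0, 0, 0]],
  [[0, 0, 0], [0, 0, 0]],
  [[0, 0, 0], [0, 0, 0]],
  [[0, 0, 0], [0, 0, 0]],
  [[0, 0, 0], [0, 0, 0]],
  [[0, 0, 0], [0, 0, 0]],
  [[0, 0, 0], [0, 0, 0]],
], claw=-1, grip_force=25)

```text
clock: 5.52
tool_pos: [0.5756, 0.0575, 0.1281]
eef_rot: [0.918, 0.391, -0.057, -0.02]
contact_force: [0.4, 0.1, -0.6]
opening: 0.176
finger_force: 25.0
```

Request:
step_arm([
  [[0, 0, -0.5], [0, 0, 0]],
  [[0, 0, -0.5], [0, 0, 0]],
  [[0, 0, -0.5], [0, 0, 0]],
  [[0, 0, -0.5], [0, 0, 0]],
  [[0, 0, -0.5], [0, 0, 0]],
  [[0, 0, 0], [0, 0, 0]],
  [[0, 0, 0], [0, 0, 0]],
])

```text
clock: 6.4
tool_pos: [0.5785, 0.0577, 0.1529]
eef_rot: [0.918, 0.391, -0.058, -0.02]
contact_force: [0.2, -0.5, -3.3]
opening: 0.18
finger_force: 25.0
```

Run:
```python
from go import *
delta(np.array([.561,.058,.155]),pose([0,0,1],np.radians(94.6)))
from m import *
cv2.imwrite("pics/p2.png",cv2.resize(s["img"][100:240,180:340],(800,600)[:2],interpolation=cv2.INTER_CUBIC)[:,:,::-1])
```

```text
t 6.4 now [0.5785 0.0577 0.1529] q [-0.05  0.82 -0.22  1.68  0.2   0.79 -1.13] F [ 0.2 -0.5 -3.3] open 0.18
shift cm [-1.2  -1.29  0.  ] then rotvec deg [ -6.56   2.91 -48.38] shift cm in goal axes [ 0.17 -1.74 -0.21]
[] [] [array([270.35294118, 177.41176471]), array([249.90625, 180.0625 ])] [np.int32(34), np.int32(32)]
```

View pics/p2.png

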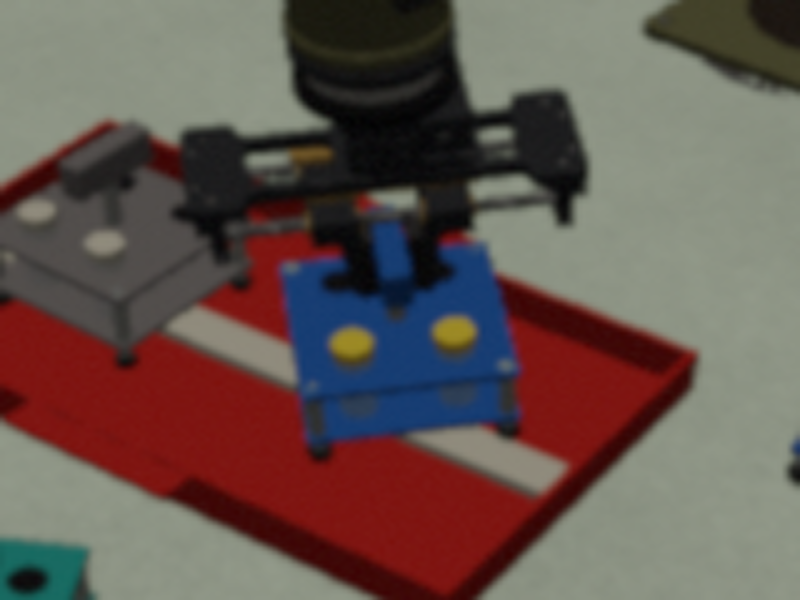

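The stand is held and lifted 25 mm, clear of the rib (caps at 270,177 and 250,180). The grey stand is untouched. Now I level it and turn it.

Request:
step_arm([
  [[-0.6, -0.6, 0], [0, 0, 0]],
  [[-0.6, -0.7, 0], [0, 0, 0]],
  [[0, 0, 0], [-1.1, 0.5, -8]],
  [[0, 0, 0], [-1.1, 0.5, -8]],
  [[0, 0, 0], [-1.1, 0.5, -8]],
  [[0, 0, 0], [-1.1, 0.5, -8]],
  [[0, 0, 0], [-1.1, 0.5, -8]],
  [[0, 0, 0], [-1.1, 0.5, -8]],
  [[0, 0, 0], [0, 0, 0]],
  [[0, 0, 0], [0, 0, 0]],
  [[0, 0, 0], [0, 0, 0]],
])

```text
clock: 7.88
tool_pos: [0.5611, 0.0582, 0.1552]
eef_rot: [0.681, 0.732, 0.001, 0.0]
contact_force: [0.5, 0.2, -3.5]
opening: 0.176
finger_force: 25.0
```

Run:
```python
from go import *
delta(np.array([.561,.058,.122]),pose([0,0,1],np.radians(94.6)))
from m import *
cv2.imwrite("pics/p3.png",cv2.resize(s["img"][100:240,180:340],(800,600)[:2],interpolation=cv2.INTER_CUBIC)[:,:,::-1])
```

```text
t 7.88 now [0.5611 0.0582 0.1552] q [ 0.06  0.78 -0.41  1.84  0.5   0.63 -0.59] F [ 0.5  0.2 -3.5] open 0.176
shift cm [-0.03 -0.02  3.32] then rotvec deg [ 0.09 -0.03 -0.45] shift cm in goal axes [-0.02 -0.01  3.32]
[array([256.875  , 231.21875])] [np.int32(32)] [array([277.71428571, 165.92857143]), array([266., 177.])] [np.int32(28), np.int32(31)]
cap [0.5328 0.0911 0.1249] 0.005
```

View pics/p3.png

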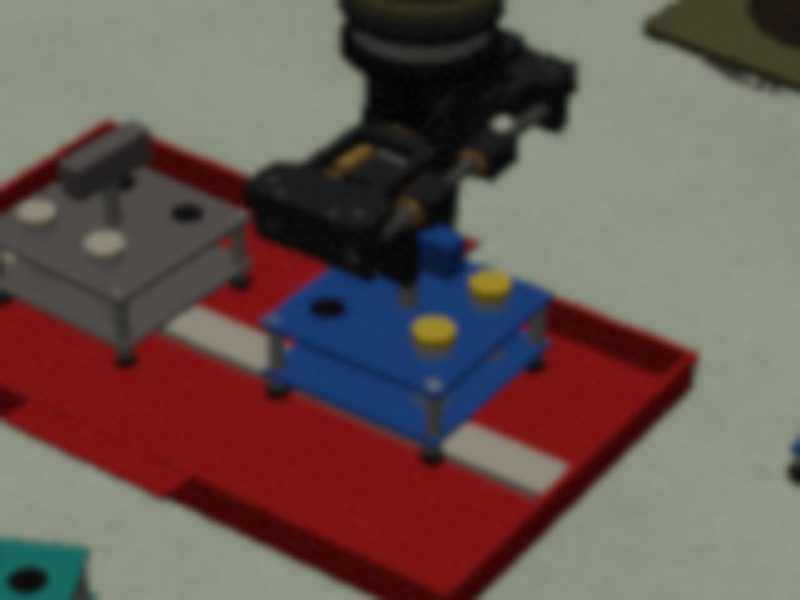

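The stand now hangs square to the rib with its edges parallel to it (near corner foot at about 266,206). I'll lower it to the floor in small steps.

Request:
step_arm([
  [[0, 0, 0.7], [0, 0, 0]],
  [[0, 0, 0.7], [0, 0, 0]],
  [[0, 0, 0.7], [0, 0, 0]],
  [[0, 0, 0.5], [0, 0, 0]],
  [[0, 0, 0.2], [0, 0, 0]],
  [[0, 0, 0], [0, 0, 0]],
  [[0, 0, 0], [0, 0, 0]],
])

```text
clock: 8.85
tool_pos: [0.5613, 0.0582, 0.1273]
eef_rot: [0.681, 0.733, 0.001, 0.0]
contact_force: [-0.3, 0.4, -3.5]
opening: 0.177
finger_force: 25.0
```

Request:
step_arm([
  [[0, 0, 0.1], [0, 0, 0]],
  [[0, 0, 0.1], [0, 0, 0]],
  [[0, 0, 0], [0, 0, 0]],
])

```text
clock: 9.22
tool_pos: [0.5611, 0.0581, 0.1251]
eef_rot: [0.681, 0.733, 0.001, 0.0]
contact_force: [-0.4, -0.1, -3.7]
opening: 0.182
finger_force: 25.0
```

Request:
step_arm([
  [[0, 0, 0.1], [0, 0, 0]],
  [[0, 0, 0.1], [0, 0, 0]],
  [[0, 0, 0], [0, 0, 0]],
])

```text
clock: 9.6
tool_pos: [0.561, 0.0581, 0.123]
eef_rot: [0.681, 0.733, 0.001, 0.0]
contact_force: [-0.1, 0.0, -3.2]
opening: 0.178
finger_force: 25.0
```

Request:
step_arm([
  [[0, 0, 0.1], [0, 0, 0]],
  [[0, 0, 0], [0, 0, 0]],
  [[0, 0, 0], [0, 0, 0]],
])

```text
clock: 9.98
tool_pos: [0.5611, 0.0581, 0.1221]
eef_rot: [0.681, 0.733, 0.001, 0.0]
contact_force: [-0.1, -0.0, -3.3]
opening: 0.179
finger_force: 25.0
```

Request:
step_arm([
  [[0, 0, 0.1], [0, 0, 0]],
  [[0, 0, 0], [0, 0, 0]],
  [[0, 0, 0], [0, 0, 0]],
])

```text
clock: 10.35
tool_pos: [0.5614, 0.0585, 0.1214]
eef_rot: [0.681, 0.733, 0.001, 0.0]
contact_force: [0.1, 0.9, 0.3]
opening: 0.174
finger_force: 25.0
```

The force reads zero at z = 0.1215, where the floor should be, so the weight is on the floor. I'll open the jaws and retreat.

Request:
step_arm([
  [[0, 0, 0], [0, 0, 0]],
  [[0, 0, 0], [0, 0, 0]],
  [[0, 0, 0], [0, 0, 0]],
  [[0, 0, 0], [0, 0, 0]],
  [[0, 0, 0], [0, 0, 0]],
  [[0, 0, 0], [0, 0, 0]],
  [[0, 0, 0], [0, 0, 0]],
  [[0, 0, 0], [0, 0, 0]],
], claw=1)

```text
clock: 11.35
tool_pos: [0.5611, 0.0581, 0.1211]
eef_rot: [0.681, 0.733, 0.001, 0.0]
contact_force: [0.7, -0.3, 0.4]
opening: 0.998
finger_force: 0.0
```

Request:
step_arm([
  [[0, 0, -1], [0, 0, 0]],
  [[0, 0, -1.5], [0, 0, 0]],
  [[0, 0, -2], [0, 0, 0]],
  [[0, 0, -3], [0, 0, 0]],
  [[0, 0, -3], [0, 0, 0]],
  [[0, 0, -3], [0, 0, 0]],
  [[0, 0, 0], [0, 0, 0]],
  [[0, 0, 0], [0, 0, 0]],
  [[0, 0, 0], [0, 0, 0]],
])

```text
clock: 12.48
tool_pos: [0.5603, 0.0578, 0.2553]
eef_rot: [0.681, 0.733, -0.0, -0.0]
contact_force: [0.1, 0.6, 0.1]
opening: 1.001
finger_force: 0.0
```

Run:
```python
from m import *
st=sensors.get_state(); print(st["clock"],st["tool_pos"],st["opening"])
a=cv2.resize(t["img"][130:270,205:345],(400,400),interpolation=cv2.INTER_CUBIC); b=cv2.resize(s["img"][110:230,200:320],(400,400),interpolation=cv2.INTER_CUBIC)
cv2.imwrite("pics/p4.png",np.hstack([a,b])[:,:,::-1])
```

```text
[array([254.07692308, 208.61538462]), array([258.04761905, 231.14285714])] [np.int32(26), np.int32(63)] [array([277.17647059, 175.76470588]), array([266., 187.])] [np.int32(34), np.int32(31)]
cap [0.573  0.1055 0.1294] 0.0177
cap [0.5417 0.0776 0.0471] 0.0284
12.575 [0.5604229  0.05788855 0.25528554] 1.0022690639897665
```

View pics/p4.png

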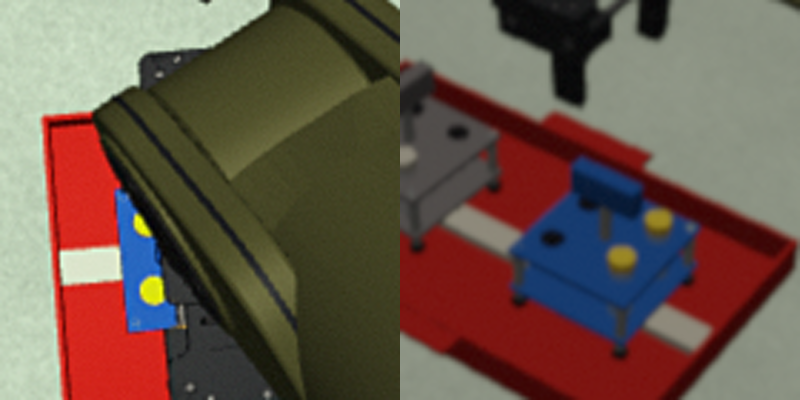

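The stand stands astride the rib with its shelf edges square to it and the gripper clear above. In the scene view the feet at (236,199), (266,215) and (286,194) lie on the floor either side of the rib. I'll check the cap heights once, paired correctly, then hand in.

Run:
```python
from m import *
T=sorted(T,key=lambda p:-p[1]); 
for p,q in zip(T,S): print(tri(t,p,s,q))
P=[onz(s,*q,.087) for q in S]; print(P, np.degrees(np.arctan2(*(P[1]-P[0])[1::-1])))
M=(P[0]+P[1])/2; print("rib x at y",.5653-.0804*(M[1]+.006))
```

```text
[array([254.04, 208.68]), array([258.04761905, 231.14285714])] [np.int32(25), np.int32(63)] [array([277.17647059, 175.76470588]), array([266., 187.])] [np.int32(34), np.int32(31)]
cap [0.5729 0.1056 0.1293] 0.0175
cap [0.5417 0.0776 0.0471] 0.0284
(array([0.53288385, 0.0893586 , 0.09015448]), np.float64(0.0016450297038656427))
(array([0.58300188, 0.09489753, 0.08925504]), np.float64(0.006772882894437329))
[array([0.53045594, 0.08666893, 0.087     ]), array([0.58282368, 0.09055188, 0.087     ])] 4.240592151235137
rib x at y 0.5576933235920252
```

The caps are level at 0.090 and 0.089 (0.089 expected), the stand is square to the rib (4.2° against 4.6°), and it is centred within about 2 mm. Handing in.

```bash
python3 -c "
from plant import finish_job
print(finish_job())"
```

```text
the job is handed in; nothing more can be done
None
```

The job is handed in: the blue stand was turned about 48° and now stands level and square astride the rib, let go, with the grey stand not touched; the hand-in gave no verdict.

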